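Show the customer the chosen pieces and ring for service

TASK

Show the customer which two chocolates were chosen from the tasting tray: point from right above at the centre of the larger heart, fingertips about two or three centimetres above it, and keep still there for two seconds, then point in the same way at the ball truffle. Then press the button of the counter bell right down, let it come back up, and draw clear, so that the assistant comes to box them. Touch none of the chocolates, do not bring the fingertips low over any other piece (pass well above them), and leave everything else on the counter where it is.

Things in the scene. Friction and masses are not known exactly. Their poses are not given: they have to be found in the camera images.
- tray: low aluminium tasting tray with a paper liner, 200 mm (its x) by 280 mm (its y), fixed; origin under its centre; its floor is 6 mm and its rim 12 mm above the counter. On it lie six loose dark chocolate pieces of one colour in two rows of three, about 80 mm apart, in any order and at any yaw
- heart_large_top (a point): centre of the top of the larger heart, 51 mm wide and 47 mm long, 16 mm tall; loose dark chocolate, lying flat on the tray floor; z up
- truffle_top (a point): centre of the top of the ball truffle, 32 mm across, with a small flat underside, 28 mm tall; loose dark chocolate, lying flat on the tray floor; z up
- heart_small_top (a point): centre of the top of the smaller heart, 26 mm wide and 24 mm long, 12 mm tall; loose dark chocolate, lying flat on the tray floor; z up
- disc_top (a point): centre of the top of a flat round disc, 38 mm across, 10 mm tall; loose dark chocolate, lying flat on the tray floor; z up
- square_top (a point): centre of the top of a square, 30 by 30 mm, 16 mm tall; loose dark chocolate, lying flat on the tray floor; z up
- stick_top (a point): centre of the top of a long stick, 60 by 16 mm, 14 mm tall; loose dark chocolate, lying flat on the tray floor; z up
- plunger (a joint): travel of the counter bell's button, m: 0 up, 0.006 fully down; it counts as rung beyond 0.004; a spring returns it, 1.2 N at the start and 4.8 N fully down
- bell_button (a point): centre of the top of the counter bell's button, an 18 mm brass disc 58 mm above the counter; it moves straight down when pressed. The bell is a fixed steel dome 80 mm across and 44 mm tall on a black foot
- gift_box: loose closed cardboard gift box, 94 by 94 by 44 mm; origin under its centre; leave alone
- jar: loose closed jar, 64 mm across, 100 mm tall, beyond the tray; origin under its centre; leave alone
- cup: loose white mug, 70 mm across, 60 mm tall, handle towards its y; origin under its centre; leave alone
- tongs: loose steel serving tongs lying flat, about 206 mm along their x, 50 mm wide, 14 mm tall, left of the tray; origin underneath the middle; leave alone
There are look-alikes about, which are no part of the job. What is shaped like the part that bears plunger but pink, purple or red is not meant.

How it is judged:
By the outcome, as a careful person would: the job done as asked, in the order asked, and still so for the second after the job is handed in, with the robot touching nothing.
It also fails if it takes over 53 s, if anything falls off the work surface, if the arm or the gripper's body presses on something with over 40 N, if the wrist force passes 120 N, or if a joint passes its speed limit or range.

ROBOT

A 6-joint arm with a two-finger parallel gripper is mounted at the origin on the work surface. World frame = base frame: x ahead of the robot, y to its left, z up, the work surface at z = 0. Lengths are in mm, angles in rad, forces in N, time in s.
With the tool pointing down it reaches from about 225 to 725 mm from the base axis. Payload 3.1 kg.
Tool frame: the origin (TCP) lies between the finger pads, 19 mm behind the fingertips; this is the grasp point; z points along the fingers, y is the line along which they close (so a half turn about z gives the same grasp; the last joint's range is limited). The gripper opens to 85 mm and grips with 20 to 120 N. Pads are 22 mm wide; open, the fingers measure 114 mm over their backs; the gripper's body (76 mm by 85 mm) begins 54 mm behind the grasp point. The pads swing forward as they close: fully open they stand 13 mm farther back than shut.
Start: joints at [-1.231, 0.048, 0.099, 1.622, 0, 1.443], TCP at [236.72, -468.595, 250.012] pointing down, gripper open.
Joint ranges: [-2.91, 2.91], [-0.99, 1.94], [-1.21, 1.42], [-2.12, 2.29], [-1.49, 1.47], [-3.14, 3.14]. Speed limits (rad/s): [2.79, 2.79, 3.14, 3.14, 3.14, 3.14].

INTERFACE

Orientations are given as a unit quaternion [w, x, y, z].
In Python, from plant import robot gives the robot as it stands.
- The arm moves only by the tool apply_moves, never from a script. Its argument "series" is a list of rows, each a list of 3 entries, a list of its own where there are three numbers: the turn, a rotation vector about the tool's x, y, z in degrees, then the shift along the tool's x, y, z in mm, then the gripper command: -1 is shut, 1 is fully open, values between are in proportion. In form: [[[wx, wy, wz], [tx, ty, tz], claw], ...]. A call has exactly 10 rows; each row is the pose to reach, as a shift and turn from the pose commanded when the call began, along the tool's axes at that moment; what a row does not reach only later rows make up. A row lasts 1/10 s, in which the tool goes at most 50 mm and 8.59 degrees, less where a joint would pass 70% of its speed; a pose out of reach is approached as far as the arm can. A call with a gripper value outside its range is refused whole. The fingers move at their own pace and stop on an object; "grip_force" is the grip in N (left out, the last holds). Time passes only in rows, so rows that repeat a pose let the fingers close, or fill a call up. It gives the time, the measured TCP pose, the force, the opening and the grip force at its end, in the units of the state.
- robot.get_state(): the state, without advancing time (a new reading comes with each control period).
- robot.grab_frame(name): name is "scene" or "top" or "wrist"; returns the picture (384x512x3 uint8, red, green, blue); there is no depth.
- robot.camera_info(name): a dict with "mtx" (3x3 intrinsics, pixels), "R" (3x3) and "t" (3): a world point X has camera coordinates R X + t. Camera axes: x right, y down, z forward; pixel columns grow to the right and rows downward; lengths in mm; the calibration is good to about 2 mm. The wrist camera is an equidistant fisheye: a pixel r from the principal point sees the ray r / f radians off the axis. A picture is of the moment at which its call begins: read the wrist's pose just before it. camera_info takes no time and is no camera call; for the wrist camera it gives the pose at the moment of the call.
- robot.close_job(): hands the job in; it is judged then, once.
Trained networks look in the newest picture that a camera, given by its name, has taken for a name from the list of things; names that differ only in an ending like _2 or _b are one class to them, and where a whole thing is asked for, a point or a joint stands for the part that bears it (a point fixed in the world has none). Each returns a list of dicts, best first, with "conf" (0 to 1); they miss things now and then, are a little off and sometimes report something else, mostly with a low value. They report only what shows in the picture. A call takes as long as a camera call. They do not tell look-alikes from the thing itself.
- robot.outline_of(label, camera): "mask" (384x512 bool, what is visible of it) and "box" ([centre column, centre row, width, height] in pixels, round what is visible of it).
- robot.pinpoint(label, camera): "position" ([row, column] in pixels: a listed point, or the origin of a listed thing).
The state is a dict: "time": time; "qpos": joint angles; "qd": joint speeds; "tau": joint torques, N m; "position": TCP position; "orientation": TCP orientation; "ft_force": force on the tool from outside, world axes, zero at the start; "torque": the same for the moment, N m; "gripper_width": opening from 0.0 (shut) to 1.0 (fully open); "grip_force": force on a finger pad.
Only numpy, scipy, OpenCV 4.12 (cv2) and the standard library are available. Lean on these libraries where they do the work, as an engineer would, in place of code of your own. Each camera call takes 0.05 s, during which the arm holds its last target. There are 200 camera calls.

## Working session

There is one attempt and no reset: what is moved stays moved. The work goes in short steps, Python scripts to look and compute and a tool call to move; the robot and the scene stay as the last step left them, time stands still between calls to the robot, and variables do not carry over. Pictures are saved under pics/ and viewed, at most 10 in all, crops included, and the job is handed in when it is done.

Besides the shell and the picture viewer there is one more tool, called after ">>>" as name(argument=value, ...), one argument or row to a line, values as JSON. apply_moves: Moves the arm, as the interface text tells. Its arguments: {"type":"object","properties":{"series":{"type":"array","items":{"type":"array"}},"grip_force":{"type":"number"}},"required":["series"]}

```bash
mkdir -p pics
cat > h.py <<'E'
import numpy as np, cv2
from plant import robot
H=dict(heart_large_top=22,truffle_top=34,heart_small_top=18,disc_top=16,square_top=22,stick_top=20,bell_button=58)
def ray(cam,row,col,z):
    c=robot.camera_info(cam);K=np.array(c['mtx']);R=np.array(c['R']);t=np.array(c['t'])
    x=(col-K[0,2])/K[0,0];y=(row-K[1,2])/K[1,1]
    if cam=='wrist':
        r=np.hypot(x,y);s=np.sin(r)/r if r>1e-9 else 1;d=np.array([x*s,y*s,np.cos(r)])
    else: d=np.array([x,y,1.])
    o=-R.T@t;d=R.T@d
    return o+d*(z-o[2])/d[2]
def look(cam,names,fn=None):
    im=robot.grab_frame(cam)
    if fn: cv2.imwrite('pics/'+fn,im[:,:,::-1])
    for n in names:
        for r in robot.pinpoint(n,cam)[:3]:
            p=r['position'];print(cam,n,round(r['conf'],2),np.round(p),np.round(ray(cam,p[0],p[1],H.get(n,0)),0))
E
python3 - <<'E'
from h import *
look('top',list(H)+['tray'],'top.png')
look('scene',['bell_button','heart_large_top','truffle_top'],'scene.png')
s=robot.get_state();print(s['time'],s['position'],s['orientation'])
E
```

```text
top heart_large_top 0.75 [211. 200.] [546. 136.  22.]
top heart_large_top 0.57 [234. 235.] [480.  41.  22.]
top truffle_top 0.58 [194. 252.] [588.  -9.  34.]
top heart_small_top 0.6 [236. 205.] [478. 124.  18.]
top disc_top 0.46 [235. 234.] [478.  46.  16.]
top disc_top 0.41 [272. 346.] [ 372. -258.   16.]
top square_top 0.62 [202. 229.] [570.  57.  22.]
top stick_top 0.44 [226. 262.] [502. -33.  20.]
top bell_button 0.57 [161. 322.] [ 671. -200.   58.]
top bell_button 0.5 [250. 408.] [ 425. -415.   58.]
top bell_button 0.49 [211. 364.] [ 532. -305.   58.]
top tray 0.66 [220. 231.] [523.  53.   0.]
top tray 0.23 [236. 233.] [477.  48.   0.]
scene bell_button 0.61 [199. 177.] [ 670. -187.   58.]
scene bell_button 0.48 [120. 137.] [ 431. -410.   58.]
scene bell_button 0.47 [151. 103.] [ 571. -451.   58.]
scene heart_large_top 0.57 [201. 310.] [556. 144.  22.]
scene truffle_top 0.63 [195. 250.] [589. -15.  34.]
0.65 [ 236.72004332 -468.62264431  250.05733649] [5.59777477e-05 9.72767505e-01 2.31783041e-01 1.44119458e-05]
```

View pics/top.png

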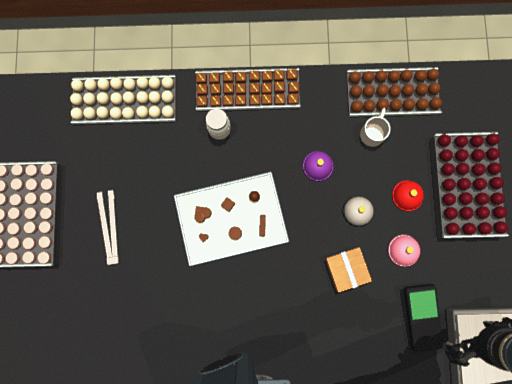

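View pics/scene.png

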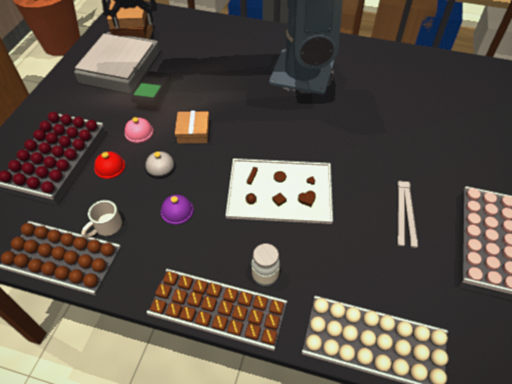

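The top view shows the tray with the large heart at pixel (202,214) and the truffle at (254,196). The steel bell is at (359,210), about [532,-305]. The purple, red and pink bells are the look-alikes. I'll move above the heart with the gripper shut, staying high.

>>> apply_moves(
  series=[
    [[0, 0, -4], [16, -12, 0], -1],
    [[0, 0, -10], [48, -35, 0], -1],
    [[0, 0, -16], [87, -63, 0], -1],
    [[0, 0, -22], [126, -91, 0], -1],
    [[0, 0, -28], [165, -120, 0], -1],
    [[0, 0, -34], [204, -148, 0], -1],
    [[0, 0, -40], [243, -176, 0], -1],
    [[0, 0, -46], [282, -205, 0], -1],
    [[0, 0, -52], [320, -233, 0], -1],
    [[0, 0, -56], [350, -254, 0], -1],
  ],
)

```text
time: 1.65
position: [435.3, -81.6, 250.4]
orientation: [0.0, 0.748, 0.663, 0.0]
ft_force: [-0.1, -0.1, 0.0]
gripper_width: 0.001
grip_force: 0.0
```

```bash
cat >> h.py <<'E'
from scipy.spatial.transform import Rotation
def go(x,y,z):
    s=robot.get_state();q=s['orientation'];R=Rotation.from_quat([q[1],q[2],q[3],q[0]])
    print('t',s['time'],'pos',np.round(s['position'],1),'j6',round(s['qpos'][5],2),'F',np.round(s['ft_force'],1),'w',s['gripper_width'],'zaxis',np.round(R.as_matrix()[:,2],3))
    print('shift',np.round(R.inv().apply(np.array([x,y,z])-s['position']),1))
E
python3 -c "
from h import *
go(546,136,200)"
```

```text
t 1.65 pos [435.3 -81.6 250.4] j6 1.35 F [-0.1 -0.1  0. ] w 0.0009072002946506365 zaxis [ 0.001  0.    -1.   ]
shift [229.3  83.7  50.5]
```

>>> apply_moves(
  series=[
    [[0, 0, 0], [28, 10, 6], -1],
    [[0, 0, 0], [64, 23, 14], -1],
    [[0, 0, 0], [102, 37, 22], -1],
    [[0, 0, 0], [140, 51, 30], -1],
    [[0, 0, 0], [175, 64, 38], -1],
    [[0, 0, 0], [205, 75, 45], -1],
    [[0, 0, 0], [222, 81, 49], -1],
    [[0, 0, 0], [229, 84, 50], -1],
    [[0, 0, 0], [229, 84, 50], -1],
    [[0, 0, 0], [229, 84, 50], -1],
  ],
)

```text
time: 2.65
position: [546.5, 131.6, 200.6]
orientation: [0.0, 0.75, 0.661, -0.0]
ft_force: [0.1, -0.7, -0.2]
gripper_width: 0.001
grip_force: 0.0
```

```bash
python3 -c "
from h import *
look('wrist',['heart_large_top','truffle_top','bell_button','square_top'],'w1.png')
go(546,136,66)"
```

```text
wrist heart_large_top 0.91 [171. 256.] [541. 136.  22.]
wrist truffle_top 0.66 [292. 310.] [587. -18.  34.]
wrist square_top 0.97 [233. 285.] [565.  62.  22.]
wrist square_top 0.43 [182. 197.] [478. 132.  22.]
t 2.9 pos [546.6 131.7 200.6] j6 1.82 F [0.4 0.2 0.4] w 0.0004468568548931749 zaxis [ 0.001 -0.    -1.   ]
shift [  4.2  -1.3 134.6]
```

View pics/w1.png

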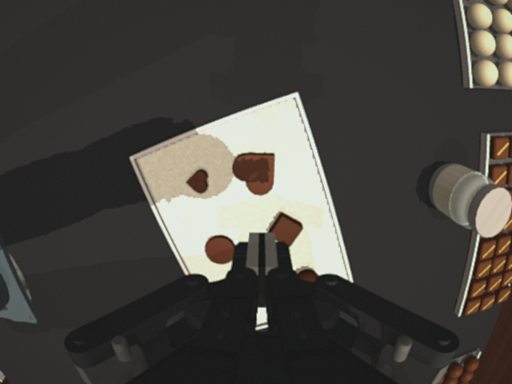

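The large heart sits at pixel (256,171), about [543,136], and both cameras agree to within 5 mm. I'll descend and hold.

>>> apply_moves(
  series=[
    [[0, 0, 0], [4, -4, 12], -1],
    [[0, 0, 0], [4, -4, 36], -1],
    [[0, 0, 0], [4, -4, 62], -1],
    [[0, 0, 0], [4, -4, 88], -1],
    [[0, 0, 0], [4, -4, 110], -1],
    [[0, 0, 0], [4, -4, 125], -1],
    [[0, 0, 0], [4, -4, 132], -1],
    [[0, 0, 0], [4, -4, 134], -1],
    [[0, 0, 0], [4, -4, 134], -1],
    [[0, 0, 0], [4, -4, 134], -1],
  ],
)

```text
time: 3.9
position: [544.2, 137.2, 67.5]
orientation: [0.001, 0.75, 0.661, 0.001]
ft_force: [-0.2, -0.1, 0.1]
gripper_width: -0.0
grip_force: 0.0
```

```bash
python3 -c "
from h import *
look('wrist',['heart_large_top'],'w2.png')
look('scene',['heart_large_top'])
go(543,136,66)"
```

```text
wrist heart_large_top 0.88 [229. 259.] [542. 137.  22.]
wrist heart_large_top 0.45 [312. 254.] [530.  71.  22.]
scene heart_large_top 0.56 [200. 309.] [551. 138.  22.]
scene heart_large_top 0.43 [130. 194.] [ 390. -252.   22.]
t 4.1 pos [543.8 137.2  66.9] j6 1.82 F [-0.2  0.3  0.1] w -0.0027254998601877706 zaxis [ 0.002  0.    -1.   ]
shift [-1.3 -0.6  0.9]
```

View pics/w2.png

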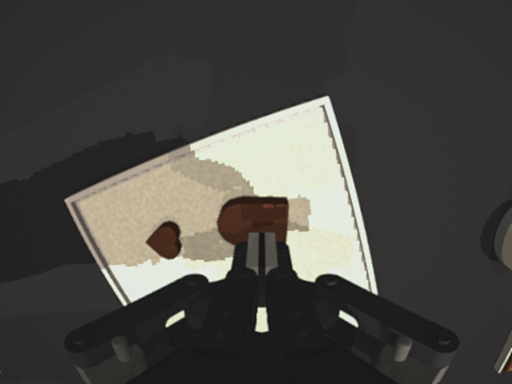

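The fingertips are centred over the heart, with the detection at pixel (259,229), and about 26 mm above it. I'll hold still here.

>>> apply_moves(
  series=[
    [[0, 0, 0], [0, 0, 0], -1],
    [[0, 0, 0], [0, 0, 0], -1],
    [[0, 0, 0], [0, 0, 0], -1],
    [[0, 0, 0], [0, 0, 0], -1],
    [[0, 0, 0], [0, 0, 0], -1],
    [[0, 0, 0], [0, 0, 0], -1],
    [[0, 0, 0], [0, 0, 0], -1],
    [[0, 0, 0], [0, 0, 0], -1],
    [[0, 0, 0], [0, 0, 0], -1],
    [[0, 0, 0], [0, 0, 0], -1],
  ],
)

```text
time: 5.1
position: [543.2, 137.1, 66.0]
orientation: [0.0, 0.75, 0.661, 0.0]
ft_force: [0.2, -0.6, -0.2]
gripper_width: 0.005
grip_force: 0.0
```

>>> apply_moves(
  series=[
    [[0, 0, 0], [0, 0, 0], -1],
    [[0, 0, 0], [0, 0, 0], -1],
    [[0, 0, 0], [0, 0, 0], -1],
    [[0, 0, 0], [0, 0, 0], -1],
    [[0, 0, 0], [0, 0, 0], -1],
    [[0, 0, 0], [0, 0, 0], -1],
    [[0, 0, 0], [0, 0, 0], -1],
    [[0, 0, 0], [0, 0, 0], -1],
    [[0, 0, 0], [0, 0, 0], -1],
    [[0, 0, 0], [0, 0, 0], -1],
  ],
)

```text
time: 6.1
position: [543.2, 137.1, 66.0]
orientation: [0.0, 0.75, 0.661, 0.0]
ft_force: [0.2, -0.2, -1.4]
gripper_width: -0.002
grip_force: 0.0
```

>>> apply_moves(
  series=[
    [[0, 0, 0], [0, 0, 0], -1],
    [[0, 0, 0], [0, 0, 0], -1],
    [[0, 0, 0], [0, 0, 0], -1],
    [[0, 0, 0], [0, 0, 0], -1],
    [[0, 0, 0], [0, 0, -10], -1],
    [[0, 0, 0], [0, 0, -35], -1],
    [[0, 0, 0], [0, 0, -70], -1],
    [[0, 0, 0], [0, 0, -105], -1],
    [[0, 0, 0], [0, 0, -125], -1],
    [[0, 0, 0], [0, 0, -133], -1],
  ],
)

```text
time: 7.1
position: [544.8, 137.3, 203.3]
orientation: [0.002, 0.75, 0.661, 0.003]
ft_force: [0.4, 0.5, -0.5]
gripper_width: 0.002
grip_force: 0.0
```

```bash
python3 -c "
from h import *
go(588,-12,200)"
```

```text
t 7.1 pos [544.8 137.3 203.3] j6 1.82 F [ 0.4  0.5 -0.5] w 0.001995400226433741 zaxis [ 0.006  0.001 -1.   ]
shift [-142.7   61.5    3.4]
```

>>> apply_moves(
  series=[
    [[0, 0, 0], [-14, 6, 0], -1],
    [[0, 0, 0], [-42, 18, 0], -1],
    [[0, 0, 0], [-72, 31, 0], -1],
    [[0, 0, 0], [-102, 44, 0], -1],
    [[0, 0, 0], [-126, 54, 0], -1],
    [[0, 0, 0], [-138, 60, 0], -1],
    [[0, 0, 0], [-142, 62, 0], -1],
    [[0, 0, 0], [-142, 62, 0], -1],
    [[0, 0, 0], [-142, 62, 0], -1],
    [[0, 0, 0], [-142, 62, 0], -1],
  ],
)

```text
time: 8.1
position: [586.6, -10.4, 199.0]
orientation: [-0.0, 0.75, 0.662, 0.0]
ft_force: [-0.5, -0.1, 0.3]
gripper_width: -0.003
grip_force: 0.0
```

```bash
python3 -c "
from h import *
look('wrist',['truffle_top'],'w3.png')
look('top',['bell_button'])
go(588,-12,78)"
```

```text
wrist truffle_top 0.73 [181. 257.] [582. -13.  34.]
wrist truffle_top 0.34 [142. 163.] [492.  40.  34.]
top bell_button 0.42 [207. 361.] [ 541. -297.   58.]
top bell_button 0.4 [251. 409.] [ 422. -417.   58.]
top bell_button 0.39 [191. 415.] [ 582. -443.   58.]
t 8.3 pos [586.8 -10.8 199.2] j6 1.56 F [-0.5 -0.4  0.3] w 0.00164248607205976 zaxis [ 0.  0. -1.]
shift [ -1.    1.3 121.2]
```

View pics/w3.png

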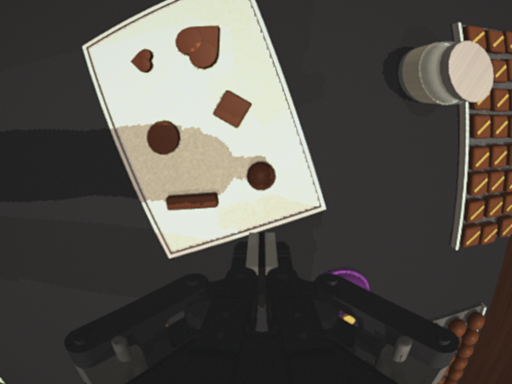

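The truffle is at pixel (260,176), about [586,-12]. I'll descend over it until the tips are 25 mm above its top, and hold.

>>> apply_moves(
  series=[
    [[0, 0, 0], [-1, -1, 12], -1],
    [[0, 0, 0], [-1, -1, 36], -1],
    [[0, 0, 0], [-1, -1, 62], -1],
    [[0, 0, 0], [-1, -1, 86], -1],
    [[0, 0, 0], [-1, -1, 104], -1],
    [[0, 0, 0], [-1, -1, 115], -1],
    [[0, 0, 0], [-1, -1, 120], -1],
    [[0, 0, 0], [-1, -1, 121], -1],
    [[0, 0, 0], [-1, -1, 121], -1],
    [[0, 0, 0], [-1, -1, 121], -1],
  ],
)

```text
time: 9.3
position: [586.7, -12.6, 79.4]
orientation: [0.001, 0.75, 0.661, 0.001]
ft_force: [-0.5, 0.0, -0.1]
gripper_width: 0.003
grip_force: 0.0
```

```bash
python3 -c "
from h import *
look('wrist',['truffle_top'],'w4.png')
go(586,-12,78)"
```

```text
wrist truffle_top 0.91 [226. 260.] [585. -11.  34.]
t 9.4 pos [586.6 -12.6  79.2] j6 1.56 F [-0.7  0.9  0.6] w 0.0006379738982758819 zaxis [ 0.002 -0.    -1.   ]
shift [ 0.5 -0.7  1.2]
```

View pics/w4.png

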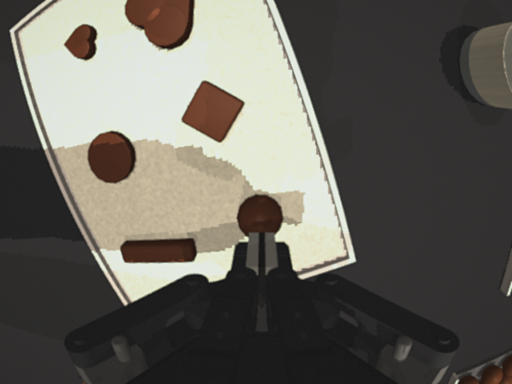

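The fingertips are over the truffle at pixel (260,220), within about 2 mm. I'll hold, then rise.

>>> apply_moves(
  series=[
    [[0, 0, 0], [0, 0, 0], -1],
    [[0, 0, 0], [0, 0, 0], -1],
    [[0, 0, 0], [0, 0, 0], -1],
    [[0, 0, 0], [0, 0, 0], -1],
    [[0, 0, 0], [0, 0, 0], -1],
    [[0, 0, 0], [0, 0, 0], -1],
    [[0, 0, 0], [0, 0, 0], -1],
    [[0, 0, 0], [0, 0, 0], -1],
    [[0, 0, 0], [0, 0, 0], -1],
    [[0, 0, 0], [0, 0, 0], -1],
  ],
)

```text
time: 10.4
position: [585.7, -12.4, 78.0]
orientation: [-0.0, 0.75, 0.661, -0.0]
ft_force: [-0.4, -0.7, -0.2]
gripper_width: 0.003
grip_force: 0.0
```

>>> apply_moves(
  series=[
    [[0, 0, 0], [0, 0, 0], -1],
    [[0, 0, 0], [0, 0, 0], -1],
    [[0, 0, 0], [0, 0, 0], -1],
    [[0, 0, 0], [0, 0, 0], -1],
    [[0, 0, 0], [0, 0, 0], -1],
    [[0, 0, 0], [0, 0, 0], -1],
    [[0, 0, 0], [0, 0, 0], -1],
    [[0, 0, 0], [0, 0, 0], -1],
    [[0, 0, 0], [0, 0, 0], -1],
    [[0, 0, 0], [0, 0, 0], -1],
  ],
)

```text
time: 11.4
position: [585.8, -12.4, 78.0]
orientation: [0.0, 0.75, 0.661, 0.0]
ft_force: [-0.2, -0.1, 0.9]
gripper_width: 0.001
grip_force: 0.0
```

>>> apply_moves(
  series=[
    [[0, 0, 0], [0, 0, 0], -1],
    [[0, 0, 0], [0, 0, 0], -1],
    [[0, 0, 0], [0, 0, 0], -1],
    [[0, 0, 0], [0, 0, 0], -1],
    [[0, 0, 0], [0, 0, -10], -1],
    [[0, 0, 0], [0, 0, -35], -1],
    [[0, 0, 0], [0, 0, -65], -1],
    [[0, 0, 0], [0, 0, -95], -1],
    [[0, 0, 0], [0, 0, -115], -1],
    [[0, 0, 0], [0, 0, -122], -1],
  ],
)

```text
time: 12.4
position: [587.4, -12.6, 204.3]
orientation: [0.002, 0.75, 0.661, 0.002]
ft_force: [-0.9, -0.3, -0.1]
gripper_width: -0.002
grip_force: 0.0
```

```bash
python3 -c "
from h import *
go(536,-302,180)"
```

```text
t 12.4 pos [587.4 -12.6 204.3] j6 1.56 F [-0.9 -0.3 -0.1] w -0.0017207903197187541 zaxis [ 0.006 -0.001 -1.   ]
shift [-293.5  -14.9   24.2]
```

>>> apply_moves(
  series=[
    [[0, 0, 0], [-18, -1, 0], -1],
    [[0, 0, 0], [-54, -3, 0], -1],
    [[0, 0, 0], [-96, -5, 4], -1],
    [[0, 0, 0], [-140, -7, 10], -1],
    [[0, 0, 0], [-184, -9, 16], -1],
    [[0, 0, 0], [-228, -12, 20], -1],
    [[0, 0, 0], [-264, -14, 20], -1],
    [[0, 0, 0], [-285, -15, 20], -1],
    [[0, 0, 0], [-293, -15, 20], -1],
    [[0, 0, 0], [-293, -15, 20], -1],
  ],
)

```text
time: 13.4
position: [533.7, -301.8, 179.3]
orientation: [-0.001, 0.751, 0.661, -0.0]
ft_force: [-0.6, -0.2, 0.1]
gripper_width: -0.002
grip_force: 0.0
```

```bash
python3 -c "
from h import *
look('wrist',['bell_button'],'w5.png')
go(536,-302,90)"
```

```text
wrist bell_button 0.83 [ 58. 398.] [ 666. -196.   58.]
wrist bell_button 0.67 [186. 265.] [ 538. -296.   58.]
t 13.5 pos [ 534.3 -300.1  179.7] j6 1.07 F [ 0.4 -0.  -0.3] w -0.002842083724402064 zaxis [-0.     0.001 -1.   ]
shift [-1.8  2.  89.7]
```

View pics/w5.png

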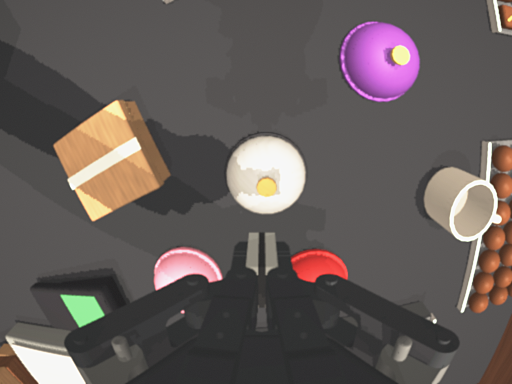

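The steel bell's button is at pixel (266,186), about [538,-297]. I'll go to 8 mm above it and check.

>>> apply_moves(
  series=[
    [[0, 0, 0], [4, 3, 10], -1],
    [[0, 0, 0], [4, 3, 28], -1],
    [[0, 0, 0], [4, 3, 48], -1],
    [[0, 0, 0], [4, 3, 66], -1],
    [[0, 0, 0], [4, 3, 80], -1],
    [[0, 0, 0], [4, 3, 89], -1],
    [[0, 0, 0], [4, 3, 94], -1],
    [[0, 0, 0], [4, 3, 95], -1],
    [[0, 0, 0], [4, 3, 95], -1],
    [[0, 0, 0], [4, 3, 95], -1],
  ],
)

```text
time: 14.5
position: [538.2, -298.1, 86.1]
orientation: [0.001, 0.75, 0.661, 0.0]
ft_force: [-0.3, 0.2, 0.2]
gripper_width: -0.0
grip_force: 0.0
```

```bash
python3 -c "
from h import *
look('wrist',['bell_button'],'w6.png')
go(538,-297,70)"
```

```text
wrist bell_button 0.82 [ 46. 460.] [ 667. -196.   58.]
wrist bell_button 0.61 [243. 259.] [ 536. -299.   58.]
t 14.6 pos [ 538.1 -298.1   86. ] j6 1.08 F [ 0.1 -0.2  1. ] w 0.00033742326680987465 zaxis [ 0.001 -0.001 -1.   ]
shift [ 1.1 -0.3 16. ]
```

View pics/w6.png

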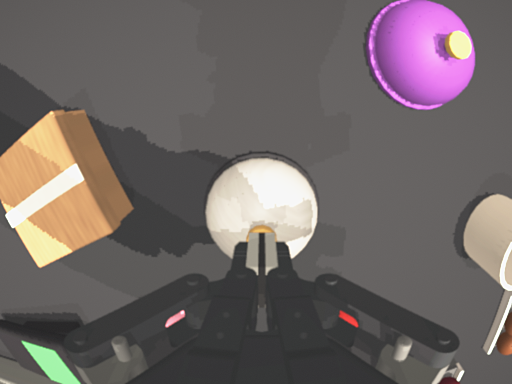

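The tip is over the button, visible at (261,230), and the two agree within 2 mm. I'll press gently.

>>> apply_moves(
  series=[
    [[0, 0, 0], [0, 0, 3], -1],
    [[0, 0, 0], [0, 0, 6], -1],
    [[0, 0, 0], [0, 0, 8], -1],
    [[0, 0, 0], [0, 0, 10], -1],
    [[0, 0, 0], [0, 0, 12], -1],
    [[0, 0, 0], [0, 0, 13], -1],
    [[0, 0, 0], [0, 0, 14], -1],
    [[0, 0, 0], [0, 0, 15], -1],
    [[0, 0, 0], [0, 0, 15], -1],
    [[0, 0, 0], [0, 0, 15], -1],
  ],
)

```text
time: 15.6
position: [537.5, -297.6, 70.8]
orientation: [0.0, 0.75, 0.661, -0.0]
ft_force: [-2.2, 1.9, 5.1]
gripper_width: 0.0
grip_force: 2.9
```

>>> apply_moves(
  series=[
    [[0, 0, 0], [0, 0, 0.5], -1],
    [[0, 0, 0], [0, 0, 1], -1],
    [[0, 0, 0], [0, 0, 1], -1],
    [[0, 0, 0], [0, 0, 1], -1],
    [[0, 0, 0], [0, 0, 1], -1],
    [[0, 0, 0], [0, 0, 1], -1],
    [[0, 0, 0], [0, 0, 1], -1],
    [[0, 0, 0], [0, 0, 1], -1],
    [[0, 0, 0], [0, 0, 1], -1],
    [[0, 0, 0], [0, 0, 1], -1],
  ],
)

```text
time: 16.6
position: [537.5, -297.6, 70.7]
orientation: [0.0, 0.75, 0.661, -0.0]
ft_force: [-3.3, 2.4, 8.7]
gripper_width: -0.002
grip_force: 4.5
```

The button has bottomed out: the force rose to 8.7 N with no further travel. I'll draw clear.

>>> apply_moves(
  series=[
    [[0, 0, 0], [0, 0, -3], -1],
    [[0, 0, 0], [0, 0, -8], -1],
    [[0, 0, 0], [0, 0, -16], -1],
    [[0, 0, 0], [0, 0, -30], -1],
    [[0, 0, 0], [0, 0, -50], -1],
    [[0, 0, 0], [0, 0, -75], -1],
    [[0, 0, 0], [0, 0, -100], -1],
    [[0, 0, 0], [0, 0, -120], -1],
    [[0, 0, 0], [0, 0, -130], -1],
    [[0, 0, 0], [0, 0, -132], -1],
  ],
)

```text
time: 17.6
position: [538.6, -298.3, 203.3]
orientation: [0.002, 0.75, 0.661, 0.0]
ft_force: [-0.4, 0.5, -1.1]
gripper_width: 0.002
grip_force: 0.0
```

>>> apply_moves(
  series=[
    [[0, 0, 0], [0, 0, 0], -1],
    [[0, 0, 0], [0, 0, 0], -1],
    [[0, 0, 0], [0, 0, 0], -1],
    [[0, 0, 0], [0, 0, 0], -1],
    [[0, 0, 0], [0, 0, 0], -1],
    [[0, 0, 0], [0, 0, 0], -1],
    [[0, 0, 0], [0, 0, 0], -1],
    [[0, 0, 0], [0, 0, 0], -1],
    [[0, 0, 0], [0, 0, 0], -1],
    [[0, 0, 0], [0, 0, 0], -1],
  ],
)

```text
time: 18.6
position: [537.7, -297.7, 201.1]
orientation: [0.0, 0.75, 0.661, 0.0]
ft_force: [-0.3, -0.1, 0.1]
gripper_width: -0.006
grip_force: 0.0
```

```bash
python3 -c "
from h import *
go(538,-297,70)
print(robot.close_job())"
```

```text
t 18.6 pos [ 537.7 -297.7  201.1] j6 1.08 F [-0.3 -0.1  0.1] w -0.005526509506116895 zaxis [ 0. -0. -1.]
shift [  0.7   0.2 131.1]
the job is handed in; nothing more can be done
None
```

I pointed at the larger heart and then the ball truffle, holding over two seconds at each about 25 mm above, then pressed the steel bell's button right down, drew clear and handed the job in at 18.6 s; no verdict came back.

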